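# Tighten the bread slicer's bracket nut with a ring spanner

### The job

The bread slicer's knife bracket has worked loose: with the big ring of the offset ring spanner, tighten the hex nut between the bracket's cheeks clockwise, in short swings, lifting the ring off and setting it back for each new swing because the cheeks block a full turn. Feel for the point where the nut bites on its washer and from there turn it about 20 degrees further, so that it is tight but not overstrained; use only the spanner on the nut, do not lever it hard against the cheeks and do not shift the jars. Then stand the spanner back on the table on both its rings, off the slicer, as you found it.

Things in the scene. Friction and masses are not known exactly. Their poses are not given: they have to be found in the camera images.
- slicer: bread slicer, fixed: oak board 110 x 270 mm, top z 22, long along its y, knife shut. Origin on the table under the board's centre (lengths here in mm). At its -y end a bracket: foot plate (top z 26) and 2 cheeks. About the nut the handle, seen from nut to grip, has room from 44 deg on the +x side to 57 deg on the -x side of the slicer's -y direction
- cheeks: the two upright cheeks of the slicer's bracket, fixed to it; same origin and axes as the slicer. Each 4 mm thick, top z 72; inner faces at x -32 and x +32 mm; outer ends at y -122 (the one at -x) and y -132 (at +x). A knife pivot pin joins them at y -70
- lock_nut: hex nut, 32 mm across flats, 15 high, top chamfered, on a stud (top z 52) at slicer x 0, y -110 mm. Origin on its axis at the underside (z 30 to 31, washer top 30), x square to a flat, z up. Clockwise from above tightens, 2.5 mm a turn, against a drag of 0.25 N m; after 70 to 115 deg it bites: 0.65 N m, then 0.4 more per rad. It stays where it is left. Overstrained from 46 deg past biting
- spanner: double-ended offset ring spanner, steel, 207 mm long, 0.13 to 0.21 kg, standing on its two rings. Origin at their underside, midway; big ring at x +80 mm, small ring (43 mm wide, too small for the nut) at x -80. Straight handle bar along x, 100 long, 13 wide, 13 high, its centre 36 mm above the rings' underside; balances 5 mm to the big ring's side of the middle
- big_ring (a point): centre of the big ring's underside: ring 52 mm outside, 13 high, open six-sided hole 34 mm across flats, two flats square to the spanner's x axis: it goes over the nut where their x axes differ by a multiple of 60 deg (7 deg of play each way), and comes down on the washer. Unload it before lifting it off
- honey_jar: bystander: loose jar with a grey lid, 58 mm wide, 85 high, between slicer and toaster; origin under its centre
- jam_jar: bystander: loose jar with a yellow lid, 63 mm wide, 90 high, at the table's right edge; origin under its centre

How it is judged (in metres and radians):
On the way, in this order (a step that is already met when the one before it is completed fails the run):
1. the big ring is seated over the nut (horizontal distance between big_ring and lock_nut below 0.004 m and z of big_ring in the frame of slicer below 0.036 m and angle between the z axis of spanner and the z axis of slicer, either way round below 0.12 rad), for 0.2 s.
2. the nut is firmly tight (z of lock_nut in the frame of slicer below 0.02994 m), for 0.2 s.
At the end, for the whole second after the job is handed in: the nut has been turned 9 to 46 degrees past the point where it bites on its washer, and the spanner stands still on both rings on the table, off the slicer, its big ring more than 6 cm from the nut (z of lock_nut in the frame of slicer below 0.02994 m and horizontal distance between big_ring and lock_nut above 0.06 m and height (world z) of spanner below 0.004 m and angle between spanner's own z axis and vertical below 0.06 rad and linear speed of spanner below 0.01 m/s); the robot touches nothing.
It fails at once if the nut is overtightened (more than 46 degrees past biting) (z of lock_nut in the frame of slicer below 0.02968 m).
It fails at once if the spanner is levered against the bracket cheeks with over 12 N (contact force between spanner and cheeks above 12 N).
It fails at once if the fingers work on the nut directly (contact force between the fingers and lock_nut above 1 N).
It fails at once if a jar is shifted by more than 2 cm (distance of any of honey_jar, jam_jar from where it was at the start of the episode above 0.02 m).
It also fails if it takes over 72 s, if anything falls off the work surface, if the arm or the gripper's body presses on something with over 40 N, if the wrist force passes 120 N, or if a joint passes its speed limit or range.

### The arm

A 6-joint arm with a two-finger parallel gripper is mounted at the origin on a cart in front of the work surface, level with it; the furniture and walls round the work are solid. World frame = base frame: x ahead of the robot, y to its left, z up, the work surface at z = 0. Lengths are in m, angles in degrees, forces in N, time in s.
With the tool pointing down it reaches from about 0.4 to 0.825 m from the base axis. Payload 7 kg.
Tool frame: the origin (TCP) lies midway between the tips of the shut fingers; the grasp point (between the pads) lies 19 mm behind it; z points along the fingers, y is the line along which they close (so a half turn about z gives the same grasp; the last joint's range is limited). The gripper opens to 88 mm and grips with 3 to 60 N. Pads are 19 mm wide; open, the fingers measure 130 mm over their backs; the gripper's body (78 mm by 193 mm) begins 47 mm behind the grasp point.
Start: joints at [-47.321, 20.546, 0.682, 0, -70.136, -16.507], TCP at [0.298, -0.606, 0.227] pointing down, gripper open.
Joint ranges: [-176.03, 176.03], [-82.01, 121.73], [-58.28, 71.71], [-173.87, 95.51], [-174.79, -0.11], [-173.66, 173.66]. Speed limits (degrees/s): [136.94, 136.94, 172.46, 180, 180, 180].

### API

Orientations are given as [roll, pitch, yaw] about the fixed x, y, z axes, in that order (R = Rz(yaw) Ry(pitch) Rx(roll)).
In Python, from plant import ctrl gives the robot as it stands. The module is installed in compiled form; this text tells all that it offers.
- The arm moves only by the tool send_rows, never from a script. Its argument "plan" is a list that holds one entry, the list of rows, each a list of 6 numbers: the shift along the tool's x, y, z in cm, then the turn, a rotation vector about the tool's x, y, z in degrees. A call has 1 to 8 rows; each row is the pose to reach, as a shift and turn from the pose commanded when the call began, along the tool's axes at that moment; what a row does not reach only later rows make up. A row lasts 1/12 s, in which the tool goes at most 41.7 mm and 7.16 degrees, less where a joint would pass 70% of its speed; a pose out of reach is approached as far as the arm can. A call with a gripper value outside its range is refused whole. "fingers" is the opening, from 0 (shut) to 1 (fully open), set as the call begins (left out, the last holds). The fingers move at their own pace and stop on an object; the grip force is fixed at half the most. Time passes only in rows, so rows that repeat a pose let the fingers close. It gives the time, the measured TCP pose, the force, the opening and the grip force at its end, in the units of the state.
- ctrl.get_obs(): the state, without advancing time (a new reading comes with each control period).
- ctrl.snapshot(name): name is "side" or "top"; returns a dict with "img" (400x640x3 uint8, red, green, blue), "K" (3x3 intrinsics, pixels), "k1" (the pictures are not rectified: a ray, as slopes to the right and down, at radius r is drawn at 1 + k1 r^2 times it, then the intrinsics apply), "pose" (4x4, takes a point from camera to world coordinates). Camera axes: x right, y down, z forward; pixel columns grow to the right and rows downward; lengths in m; the calibration is good to about 2 mm. A picture is of the moment at which its call begins. There is no depth.
- ctrl.close_job(): hands the job in; it is judged then, once.
The state is a dict: "clock": time; "joint_pos": joint angles; "qvel": joint speeds; "tau": joint torques, N m; "tool_pos": TCP position; "orientation": TCP orientation; "force": force on the tool from outside, world axes, zero at the start; "moment": the same for the moment, N m; "opening": finger opening in m; "gripper_force": force on a finger pad.
Only numpy, scipy, OpenCV 4.12 (cv2) and the standard library are available. Lean on these libraries where they do the work, as an engineer would, in place of code of your own. Each camera call takes 0.05 s, during which the arm holds its last target. There are 200 camera calls.

## Working session

There is one attempt and no reset: what is moved stays moved. The work goes in short steps, Python scripts to look and compute and a tool call to move; the robot and the scene stay as the last step left them, time stands still between calls to the robot, and variables do not carry over. Pictures are saved under pics/ and viewed, at most 10 in all, crops included, and the job is handed in when it is done.

Besides the shell and the picture viewer there is one more tool, called after "Request:" as name(argument=value, ...), one argument or row to a line, values as JSON. send_rows: Moves the arm, as the interface text tells. Its arguments: {"type":"object","properties":{"plan":{"type":"array","items":{"type":"array","items":{"type":"array","items":{"type":"number"}}}},"fingers":{"type":"number"}},"required":["plan"]}

```bash
mkdir -p pics; python3 - <<'E'
from plant import ctrl
import cv2,numpy as np,pickle
print(ctrl.get_obs())
for n in("side","top"):
    s=ctrl.snapshot(n);cv2.imwrite(f"pics/{n}0.png",s["img"][:,:,::-1]);pickle.dump(s,open(n+"0.pkl","wb"))
    print(n,s["K"],s["k1"],s["pose"])
E
```

```text
{'clock': 0.0, 'joint_pos': array([-4.73214355e+01,  2.05918938e+01,  6.35219977e-01, -2.00064134e-02,
       -7.01352317e+01, -1.65084741e+01]), 'qvel': array([ 0.04531061, -0.13820043, -0.03785224, -0.06351481,  0.003524  ,
       -0.02385954]), 'tau': array([-1.84200426e-04, -5.82722247e+01,  2.93054473e+01,  6.99724987e+00,
        6.84153638e-03, -1.90401124e-04]), 'tool_pos': array([ 0.29748778, -0.60538234,  0.22562885]), 'orientation': array([ 1.79906538e+02, -8.08606014e-03, -1.53836716e+02]), 'force': array([ 0.40872865, -0.77766452, -0.63911403]), 'moment': array([0.02868684, 0.0068855 , 0.01642896]), 'gripper_force': 0.0, 'opening': 0.08740277424352372}
side [[464.13746015   0.         320.8131001 ]
 [  0.         464.13746015 200.01241791]
 [  0.           0.           1.        ]] -0.11917829849364861 [[-0.9978087  -0.04955347  0.04384345  0.49737678]
 [-0.06573074  0.666607   -0.74250561  0.5882209 ]
 [ 0.00756738 -0.74376042 -0.66840345  0.64851065]
 [ 0.          0.          0.          1.        ]]
top [[447.76859661   0.         323.54526542]
 [  0.         447.76859661 195.93041856]
 [  0.           0.           1.        ]] 0.0012347513738670821 [[ 0.0198111  -0.99621483  0.08463765  0.48770853]
 [-0.99970498 -0.01854818  0.01568195 -0.10208738]
 [-0.01405272 -0.08492336 -0.99628838  0.93749023]
 [ 0.          0.          0.          1.        ]]
```

View pics/side0.png

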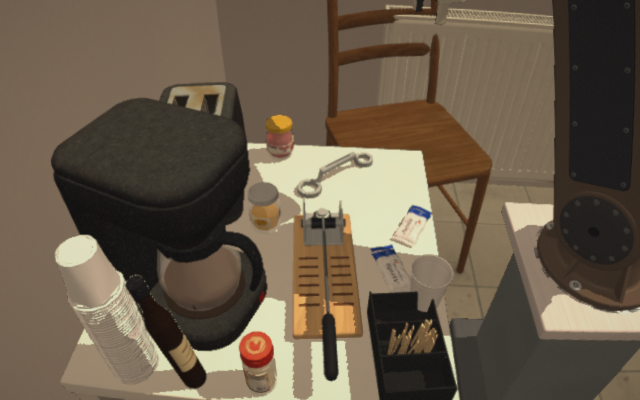

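View pics/top0.png

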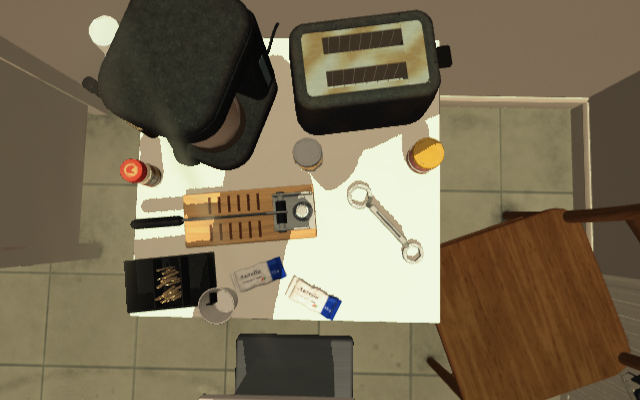

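```bash
cat >h.py <<'E'
import numpy as np,cv2,pickle
def ray(s,px):
    D=np.array([s["k1"],0,0,0,0.])
    K=s["K"]; p=(np.array(px,float)-K[:2,2])/K[0,0]; q=p.copy()
    for _ in range(30): q=p/(1+s["k1"]*(q@q))
    d=s["pose"][:3,:3]@np.array([q[0],q[1],1]); return s["pose"][:3,3],d/np.linalg.norm(d)
def plane(s,px,z):
    o,d=ray(s,px); return o+d*(z-o[2])/d[2]
def two(s1,p1,s2,p2):
    o1,d1=ray(s1,p1);o2,d2=ray(s2,p2)
    t=np.linalg.lstsq(np.c_[d1,-d2],o2-o1,rcond=None)[0]
    a,b=o1+t[0]*d1,o2+t[1]*d2
    return (a+b)/2,np.linalg.norm(a-b)
def proj(s,P):
    c=s["pose"][:3,:3].T@(np.array(P)-s["pose"][:3,3]); q=c[:2]/c[2]; q=q*(1+s["k1"]*(q@q)); return q*s["K"][0,0]+s["K"][:2,2]
def crop(s,x,y,w,h,f,name):
    cv2.imwrite(name,cv2.resize(s["img"][y:y+h,x:x+w,::-1],None,fx=f,fy=f,interpolation=cv2.INTER_CUBIC))
E
python3 - <<'E'
from h import *
t=pickle.load(open("top0.pkl","rb"));s=pickle.load(open("side0.pkl","rb"))
crop(t,265,170,165,100,4.8,"pics/tc.png");crop(s,280,140,110,110,5.4,"pics/sc.png")
E
```

```text
(no output)
```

View pics/tc.png

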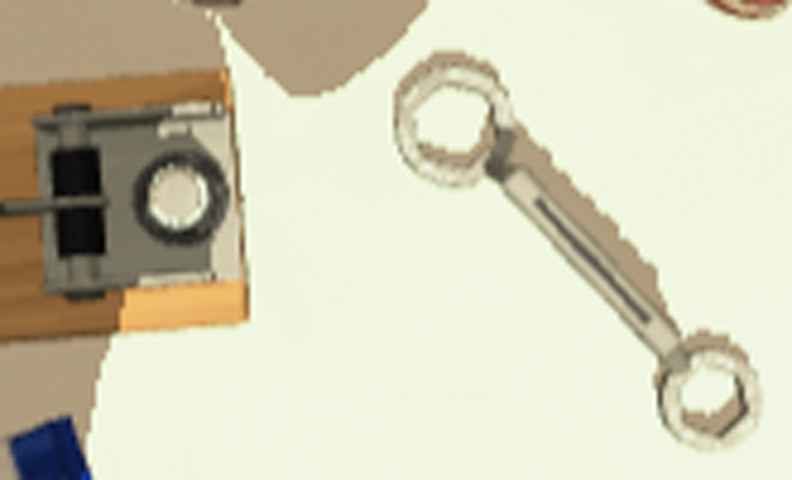

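View pics/sc.png

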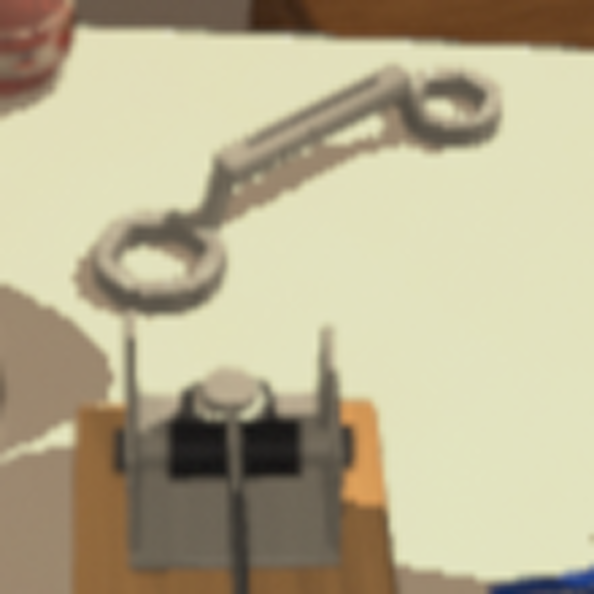

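```bash
python3 - <<'E'
from h import *
t=pickle.load(open("top0.pkl","rb"));s=pickle.load(open("side0.pkl","rb"))
for n,S,pts in(("t",t,[(359,184),(359,195),(380,213),(412,252),(411,240),(400,200),(375,195),(302,211),(302,203),(295,203),(290,190)]),("s",s,[(309,178),(308,188),(335,167),(363,160),(350,200),(322,209),(322,215),(340,170)])):
    hsv=cv2.cvtColor(S["img"],cv2.COLOR_RGB2HSV)
    print(n,[(p,hsv[p[1],p[0]].tolist()) for p in pts])
def up(S,box,f=4.8):
    x,y,w,h=box;return cv2.resize(S["img"][y:y+h,x:x+w],None,fx=f,fy=f,interpolation=cv2.INTER_CUBIC)
out=[]
for S,box in((t,(265,170,165,100)),(s,(280,140,110,110))):
    hsv=cv2.cvtColor(up(S,box),cv2.COLOR_RGB2HSV); out.append(hsv)
    m=((hsv[...,1]<30)*255).astype(np.uint8); v=hsv[...,2]
    cv2.imwrite(f"pics/m{len(out)}.png",np.vstack([m,hsv[...,1]*2]))
print(plane(t,(365,133),0),plane(t,(365,133),.18),plane(t,(307,154),.085),plane(t,(426,152),.09))
E
python3 -c "
import cv2,numpy as np
a=cv2.imread('pics/m1.png');b=cv2.imread('pics/m2.png')
h=960;b=cv2.resize(b,None,fx=a.shape[0]/b.shape[0],fy=a.shape[0]/b.shape[0])
c=cv2.resize(np.hstack([a,b]),None,fx=.6,fy=.6);print(c.shape);cv2.imwrite('pics/mm.png',c)"
```

```text
t [((359, 184), [38, 38, 221]), ((359, 195), [38, 23, 246]), ((380, 213), [23, 50, 198]), ((412, 252), [39, 22, 246]), ((411, 240), [18, 71, 176]), ((400, 200), [38, 24, 246]), ((375, 195), [38, 23, 246]), ((302, 211), [23, 46, 215]), ((302, 203), [23, 39, 59]), ((295, 203), [23, 48, 121]), ((290, 190), [16, 154, 162])]
s [((309, 178), [28, 47, 218]), ((308, 188), [29, 42, 226]), ((335, 167), [23, 52, 137]), ((363, 160), [29, 47, 221]), ((350, 200), [30, 41, 226]), ((322, 209), [20, 55, 189]), ((322, 215), [19, 52, 122]), ((340, 170), [17, 70, 157])]
[ 0.7031188  -0.17272007  0.        ] [ 0.6617596  -0.15915846  0.18      ] [ 0.64062693 -0.05517623  0.085     ] [ 0.64751613 -0.282693    0.09      ]
(576, 763, 3)
```

View pics/mm.png

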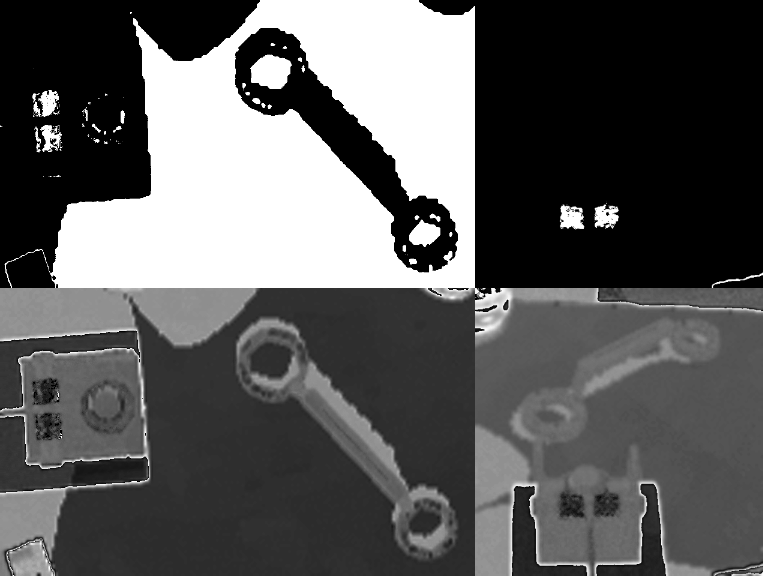

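```bash
python3 - <<'E'
from h import *
np.set_printoptions(precision=4,suppress=True)
t=pickle.load(open("top0.pkl","rb"));s=pickle.load(open("side0.pkl","rb"))
T=lambda x,y:((x+.5)/4.8-.5+265,(y+.5)/4.8-.5+170)
S=lambda x,y:((x+.5)/5.4-.5+280,(y+.5)/5.4-.5+140)
for n,a,b in(("big",(454,126),(160,253)),("small",(709,400),(455,105)),("bar1",(525,190),(235,158)),("bar2",(665,338),(397,75)),("stud",(180,197),(231,387)),("cheek+",(224,108),(129,318)),("cheek-",(213,277),(327,328))):
    print(n,*two(t,T(*a),s,S(*b)))
B=plane(t,T(454,126),.013);C=plane(t,T(709,400),.013);print(B,C,np.linalg.norm(B-C))
Bs=plane(s,S(160,253),.013);Cs=plane(s,S(455,105),.013);print(Bs,Cs,np.linalg.norm(Bs-Cs))
a=plane(t,T(228,70),.022);b=plane(t,T(247,320),.022);d=a-b;yaw=np.degrees(np.arctan2(d[1],d[0]));print(a,b,np.linalg.norm(d),yaw)
c,q=np.cos(np.radians(yaw)),np.sin(np.radians(yaw));R=np.array([[c,-q],[q,c]])
print("nut from board",(a+b)[:2]/2+R@[0,.025],"stud planes",plane(t,T(180,197),.052),plane(s,S(231,387),.052))
d=B-C;print("spanner x dir",np.degrees(np.arctan2(d[1],d[0])),"mid",(B+C)/2)
# nut silhouette 6-fold
g=cv2.cvtColor(t["img"],cv2.COLOR_RGB2GRAY).astype(float)
N=np.append(plane(t,T(180,197),.052)[:2],.0455);
for r in(.0155,.0165,.0175,.0185):
    v=[]
    for k in np.radians(np.arange(0,360,5)):
        p=proj(t,N+[r*np.cos(k),r*np.sin(k),0]);v.append(cv2.getRectSubPix(g.astype(np.float32),(1,1),tuple(p))[0,0])
    f=np.sum(np.array(v)*np.exp(-6j*np.radians(np.arange(0,360,5))));print(r,np.mean(v),abs(f)/36,np.degrees(np.angle(f))/6)
gg=g[200:224,290:316].astype(int);print(gg)
E
```

```text
big [ 0.5673 -0.1615  0.0108] 0.0013629655208119938
small [ 0.4512 -0.2724  0.0071] 0.0024828974503403965
bar1 [ 0.5392 -0.1898  0.0377] 0.00022573598369932362
bar2 [ 0.4775 -0.2482  0.039 ] 0.0027826251724344564
stud [ 0.5324 -0.0461  0.0493] 0.0013518999039144799
cheek+ [ 0.5689 -0.0641  0.063 ] 0.0002816014139470836
cheek- [ 0.4997 -0.0613  0.0655] 0.0007213434609492938
[ 0.5678 -0.1613  0.013 ] [ 0.4527 -0.2713  0.013 ] 0.15920543585180946
[ 0.5664 -0.1588  0.013 ] [ 0.4504 -0.2644  0.013 ] 0.1568496765332242
[ 0.5893 -0.0637  0.022 ] [ 0.4827 -0.0741  0.022 ] 0.10705210892999384 5.581324443791504
nut from board [ 0.5336 -0.044 ] stud planes [ 0.5329 -0.0463  0.052 ] [ 0.5315 -0.0432  0.052 ]
spanner x dir 43.703597975104714 mid [ 0.5102 -0.2163  0.013 ]
0.0155 64.59008 8.441490239273893 12.875521637865122
0.0165 59.572502 5.302989055323584 11.218281129741413
0.0175 60.71086 3.7504534961777765 10.408401232446668
0.0185 67.814735 3.701727828060263 9.306909442139201
[[111 110 110 109 110 110 110 111 110 111 111 111 111 112 112 112 112 155
  198 200 200 200 200 127 183 240]
 [111 11
[... 1799 characters left out ...]
62  79  81
   66  91 133 197 201 200 206 153]
 [112 112 112 111 112  93  52  50  45  40  61  60  61  36  36  35  62  64
   48 131 183 201 202 202 207 138]
 [112 113 113 113 113 112  93  66  50  48  43  42  45  43  47  45  48  56
   87 133 199 201 201 201 204 119]
 [113 115 114 115 114 114 115  98  91  65  55  66  48  50  45  65  72  93
  113 170 200 202 201 202 208 105]
 [115 115 114 115 115 115 114 114 115 100  96 102  92  91  90  99 104 115
  115 201 203 203 203 203 209  95]
 [115 116 115 116 115 116 116 116 116 116 116 115 116 115 116 115 115 115
  115 200 203 203 203 202 208 107]
 [115 116 116 116 116 114 115 116 116 115 115 114 114 115 114 114 114 114
  115 199 203 203 204 203 206 129]]
```

```bash
python3 - <<'E'
from h import *
t=pickle.load(open("top0.pkl","rb"));s=pickle.load(open("side0.pkl","rb"))
f=lambda S,x,y,w,h:(255*(cv2.resize(S["img"][y:y+h,x:x+w,::-1],(400,400),interpolation=cv2.INTER_NEAREST)/255.)**.55).astype(np.uint8)
cv2.imwrite("pics/nut.png",np.hstack([f(t,287,196,30,30),f(s,308,200,30,30)]))
E
```

```text
(no output)
```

View pics/nut.png

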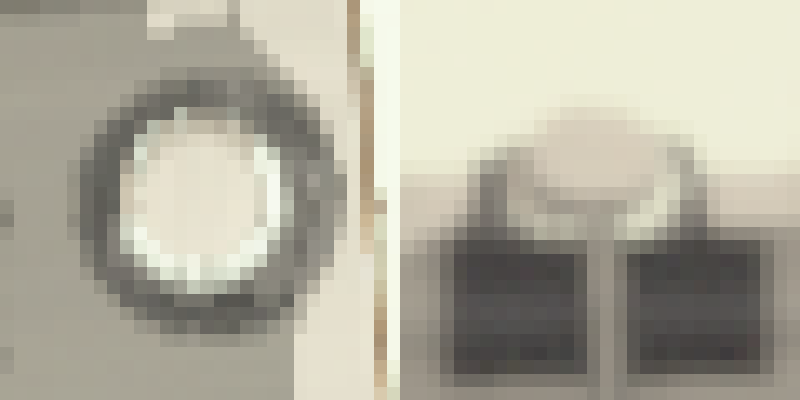

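```bash
python3 - <<'E'
from h import *
s=pickle.load(open("side0.pkl","rb"))
g=cv2.cvtColor(s["img"],cv2.COLOR_RGB2GRAY).astype(int);print(g[207:222,308:338])
print(s["img"][207:222,308:338,2])
for z in(.0415,.03):
  for y in(-.0461,): print(z,proj(s,[.5325,y,z]))
for a in range(0,60,10):
    P=[proj(s,np.array([.5325,-.0455,.042])+.01848*np.array([np.cos(k),np.sin(k),0])) for k in np.radians(a+30+60*np.arange(6))]
    Q=np.array(P);print(a,Q[:,0].min(),Q[:,0].max(),Q[:,1].min(),Q[:,1].max())
E
```

```text
[[221 221 221 221 221 221 221 221 222 221 221 219 214 212 213 215 216 219
  221 222 222 222 222 222 222 222 222 222 222 220]
 [221 221 221 221 221 221 222 221 221 220 214 207 193 189 191 196 198 209
  218 221 221 222 221 222 222 222 222 222 222 221]
 [221 221 221 221 221 222 221 220 219 214 198 182 176 176 176 178 179 188
  200 208 211 217 221 222 222 222 222 222 222 221]
 [222 222 221 221 221 220 218 204 188 186 178 173 171 172 174 174 175 175
  176 178 171 189 215 221 222 222 222 222 222 219]
 [221 221 221 220 219 208 185 154 133 144 163 171 172 172 172 173 173 173
  174 167 141 141 200 219 220 220 220 221 220 217]
 [210 211 212 212 209 170 117 102 117 129 157 169 173 173 173 173 173 172
  170 170 152 121 171 202 208 209 209 208 205 199]
 [182 184 187 187 183 134  78  80 116 121 136 157 167 172 172 171 172 166
  158 175 174 126 130 167 181 182 182 182 177 171]
 [165 167 170 171 166 116  69  79 120 118 110 123 137 145 147 144 146 144
  149 188 176 121 108 151 170 173 171 172 171 166]
 [163 165 168 166 148 100  65  76 125 130 116 102 103 109 114 108 116 144
  176 192 151  90  89 144 
[... 2482 characters left out ...]
24  22  23  24  23  24  24  28  53  78  85]
 [ 89  87  76  51  29  25  24  25  24  26  26  26  24  35  72  82  61  36
   25  26  26  26  24  24  27  26  30  54  80  89]]
0.0415 [321.8988089 214.2201284]
0.03 [321.84372116 218.57586463]
0 313.06008565460115 330.57931741963796 207.61403766919042 221.08973595773458
10 312.9849853731667 330.8870397948749 207.62927945238306 221.0729256358853
20 312.41876571191244 331.4110816266796 207.84264864506332 220.84555849212134
30 312.13680294535436 331.6425472372898 208.24826270576472 220.41520689860386
40 312.1499067559283 331.57671519841887 208.17403092754807 220.49635731996958
50 312.46006303585284 331.2179565010908 207.7973196323851 220.89540372226486
```

```bash
cat >>h.py <<'E'
from scipy.spatial.transform import Rotation as Ro
def row(x,y,z,yaw,o=None):
    from plant import ctrl
    o=o or ctrl.get_obs(); R=Ro.from_euler('xyz',o["orientation"],degrees=True); T=Ro.from_euler('xyz',[180,0,yaw],degrees=True)
    print("row",np.round(R.inv().apply(np.array([x,y,z])-o["tool_pos"])*100,2),np.round((R.inv()*T).as_rotvec(degrees=True),2),
      "| now",o["clock"],np.round(o["tool_pos"],4),np.round(o["orientation"],2),"F",np.round(o["force"],2),"M",np.round(o["moment"],2),"open",round(o["opening"],4))
E
python3 -c "
from h import *
row(.5138,-.2128,.12,-136.3)
row(.5138,-.2128,.02,-136.3)"
```

```text
row [-36.73  25.68  10.6 ] [  0.09   0.   -17.53] | now 0.1 [ 0.2975 -0.6054  0.2257] [ 1.7991e+02 -1.0000e-02 -1.5383e+02] F [-0.31 -0.6  -0.15] M [ 0.   -0.02 -0.02] open 0.0876
row [-36.73  25.67  20.6 ] [  0.09   0.   -17.53] | now 0.1 [ 0.2975 -0.6054  0.2257] [ 1.7991e+02 -1.0000e-02 -1.5383e+02] F [-0.31 -0.6  -0.15] M [ 0.   -0.02 -0.02] open 0.0876
```

Request:
send_rows(
  plan=[
    [[-36.7, 25.7, 8, 0, 0, -17.5], [-36.7, 25.7, 8, 0, 0, -17.5], [-36.7, 25.7, 8, 0, 0, -17.5], [-36.7, 25.7, 8, 0, 0, -17.5], [-36.7, 25.7, 8, 0, 0, -17.5], [-36.7, 25.7, 8, 0, 0, -17.5], [-36.7, 25.7, 8, 0, 0, -17.5], [-36.7, 25.7, 8, 0, 0, -17.5]],
  ],
  fingers=0.8,
)

```text
clock: 0.77
tool_pos: [0.4563, -0.3163, 0.1675]
orientation: [180.0, 0.0, -136.3]
force: [0.9, -0.1, -0.6]
opening: 0.07
gripper_force: 0.0
```

```bash
python3 -c "
from h import *
row(.5138,-.2128,.10,-136.3)"
```

```text
row [-11.31   3.52   6.75] [ 0.01  0.   -0.03] | now 0.7667 [ 0.4563 -0.3163  0.1675] [ 179.99    0.   -136.33] F [ 0.91 -0.11 -0.63] M [-0.09 -0.11 -0.01] open 0.07
```

Request:
send_rows(
  plan=[
    [[-11.3, 3.5, 6.7, 0, 0, 0], [-11.3, 3.5, 6.7, 0, 0, 0], [-11.3, 3.5, 6.7, 0, 0, 0], [-11.3, 3.5, 6.7, 0, 0, 0], [-11.3, 3.5, 6.7, 0, 0, 0], [-11.3, 3.5, 6.7, 0, 0, 0], [-11.3, 3.5, 6.7, 0, 0, 0]],
  ],
)

```text
clock: 1.35
tool_pos: [0.5134, -0.2155, 0.1014]
orientation: [-180.0, -0.0, -136.3]
force: [-0.6, 0.3, 0.0]
opening: 0.0703
gripper_force: 0.0
```

```bash
python3 -c "
from h import *
row(.5138,-.2128,.02,-136.3)"
```

```text
row [-0.22  0.17  8.14] [-0.01 -0.   -0.03] | now 1.35 [ 0.5134 -0.2155  0.1014] [-179.99   -0.   -136.33] F [-0.65  0.35  0.01] M [-0.   -0.   -0.01] open 0.0703
```

Request:
send_rows(
  plan=[
    [[-0.2, 0.2, 4, 0, 0, 0], [-0.2, 0.2, 7, 0, 0, 0], [-0.2, 0.2, 8.1, 0, 0, 0], [-0.2, 0.2, 8.1, 0, 0, 0], [-0.2, 0.2, 8.1, 0, 0, 0]],
  ],
)

```text
clock: 1.77
tool_pos: [0.5136, -0.2131, 0.0207]
orientation: [-180.0, -0.0, -136.4]
force: [1.5, -0.0, 0.4]
opening: 0.0703
gripper_force: 0.0
```

Request:
send_rows(
  plan=[
    [[0, 0, 0, 0, 0, 0], [0, 0, 0, 0, 0, 0], [0, 0, 0, 0, 0, 0], [0, 0, 0, 0, 0, 0], [0, 0, 0, 0, 0, 0], [0, 0, 0, 0, 0, 0], [0, 0, 0, 0, 0, 0], [0, 0, 0, 0, 0, 0]],
  ],
  fingers=0,
)

```text
clock: 2.43
tool_pos: [0.5136, -0.2121, 0.02]
orientation: [-180.0, 0.0, -136.3]
force: [0.7, -0.8, 0.0]
opening: 0.0226
gripper_force: 0.0
```

```bash
python3 - <<'E'
from h import *
from plant import ctrl
row(.5138,-.2128,.02,-136.3)
t=ctrl.snapshot("top");s=ctrl.snapshot("side")
crop(t,270,120,170,150,2.3,"pics/a.png");crop(s,220,80,170,150,2.3,"pics/b.png")
a=cv2.imread("pics/a.png");b=cv2.imread("pics/b.png");cv2.imwrite("pics/g1.png",np.hstack([a,b]))
E
```

```text
row [ 0.04 -0.07 -0.  ] [-0.    0.   -0.02] | now 2.4333 [ 0.5136 -0.2121  0.02  ] [-180.      0.   -136.32] F [ 0.75 -0.77  0.  ] M [0.04 0.04 0.04] open 0.0226
```

View pics/g1.png

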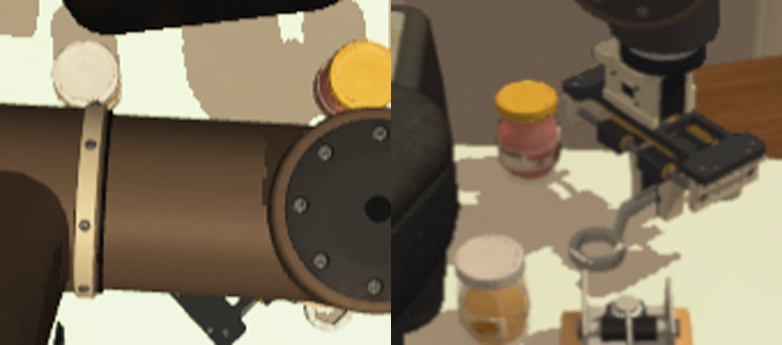

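The side view shows the fingers straddling the spanner's bar with both jars undisturbed. The arm hides the spanner in the top view. The fingers are still closing, so I'll wait and then lift a little.

Request:
send_rows(
  plan=[
    [[0, 0, 0, 0, 0, 0], [0, 0, 0, 0, 0, 0], [0, 0, 0, 0, 0, 0], [0, 0, 0, 0, 0, 0], [0, 0, 0, 0, 0, 0]],
  ],
  fingers=0,
)

```text
clock: 2.95
tool_pos: [0.5136, -0.2121, 0.0199]
orientation: [-180.0, 0.0, -136.3]
force: [0.1, -0.2, -0.7]
opening: 0.0128
gripper_force: 30.0
```

Request:
send_rows(
  plan=[
    [[0, 0, -3, 0, 0, 0], [0, 0, -6, 0, 0, 0], [0, 0, -8, 0, 0, 0], [0, 0, -8, 0, 0, 0], [0, 0, -8, 0, 0, 0], [0, 0, -8, 0, 0, 0]],
  ],
)

```text
clock: 3.45
tool_pos: [0.5127, -0.2119, 0.0992]
orientation: [179.9, -0.0, -136.4]
force: [-0.2, -0.1, -1.6]
opening: 0.0128
gripper_force: 30.0
```

```bash
python3 - <<'E'
from h import *
from plant import ctrl
row(.5138,-.2128,.12,-136.3)
s=ctrl.snapshot("side");pickle.dump(s,open("side1.pkl","wb"))
crop(s,290,80,120,110,5,"pics/l1.png")
E
```

```text
row [-0.02 -0.14 -2.08] [ 0.07 -0.03 -0.05] | now 3.45 [ 0.5127 -0.2119  0.0992] [ 1.7993e+02 -3.0000e-02 -1.3635e+02] F [-0.24 -0.14 -1.55] M [0.02 0.06 0.05] open 0.0128
```

View pics/l1.png

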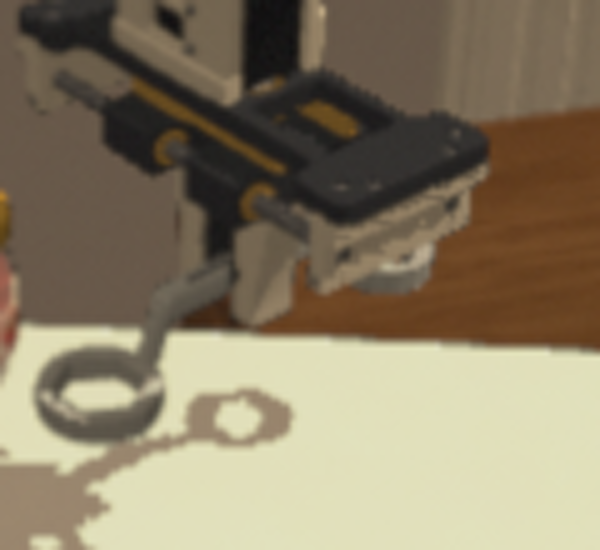

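The spanner hangs level in the grip, with the ring centre at about (309.6, 158). I'll now turn it to a yaw of about 128° above the nut.

```bash
python3 -c "
from h import *
s=pickle.load(open('side1.pkl','rb'))
print(plane(s,(290+100.5/5-.5,80+388/5),.0923), 'expected side-biased',.5127+.0534-.0014,-.2119+.0509+.0027)
row(.5775,-.1041,.115,-52)"
```

```text
[ 0.56453168 -0.15446936  0.0923    ] expected side-biased 0.5647000000000001 -0.1583
row [-12.15   3.32  -1.63] [ 1.300e-01  2.000e-02 -8.435e+01] | now 3.5 [ 0.5125 -0.2119  0.0988] [ 1.7990e+02 -6.0000e-02 -1.3635e+02] F [-0.6  -0.73 -1.63] M [ 0.05  0.03 -0.03] open 0.0126
```

Request:
send_rows(
  plan=[
    [[-4, 1.1, -1.6, 0, 0, -7], [-6, 1.7, -1.6, 0, 0, -14], [-7, 2, -1.6, 0, 0, -21], [-8, 2.2, -1.6, 0, 0, -28], [-9, 2.5, -1.6, 0, 0, -35], [-10, 2.7, -1.6, 0, 0, -42], [-11, 3, -1.6, 0, 0, -49], [-12, 3.3, -1.6, 0, 0, -56]],
  ],
)

```text
clock: 4.17
tool_pos: [0.5768, -0.105, 0.1142]
orientation: [179.8, 0.0, -80.0]
force: [-0.3, -0.7, -1.7]
opening: 0.0128
gripper_force: 30.0
```

```bash
python3 -c "
from h import *
row(.5775,-.1041,.110,-52)"
```

```text
row [-0.07 -0.08  0.42] [  0.17   0.06 -27.99] | now 4.1667 [ 0.5768 -0.105   0.1142] [ 1.7982e+02  2.0000e-02 -7.9990e+01] F [-0.33 -0.71 -1.69] M [-0.03  0.1   0.03] open 0.0128
```

Request:
send_rows(
  plan=[
    [[0, 0, 0, 0, 0, -7], [0, 0, 0, 0, 0, -14], [0, 0, 0, 0, 0, -21], [0, 0, 0, 0, 0, -28], [0, -0.1, 0.4, 0, 0, -28], [0, -0.1, 0.4, 0, 0, -28], [0, -0.1, 0.4, 0, 0, -28]],
  ],
)

```text
clock: 4.75
tool_pos: [0.5778, -0.1053, 0.1107]
orientation: [179.9, 0.1, -52.6]
force: [0.8, 0.3, -1.8]
opening: 0.0129
gripper_force: 30.0
```

```bash
python3 - <<'E'
from h import *
from plant import ctrl
row(.5775,-.1041,.100,-52)
s=ctrl.snapshot("side");pickle.dump(s,open("side2.pkl","wb"))
crop(s,275,150,100,75,8,"pics/l2.png")
E
```

```text
row [-0.11 -0.05  1.07] [ 0.11  0.07 -0.57] | now 4.75 [ 0.5778 -0.1053  0.1107] [ 1.7989e+02  7.0000e-02 -5.2570e+01] F [ 0.79  0.33 -1.81] M [-0.    0.1   0.01] open 0.0129
```

View pics/l2.png

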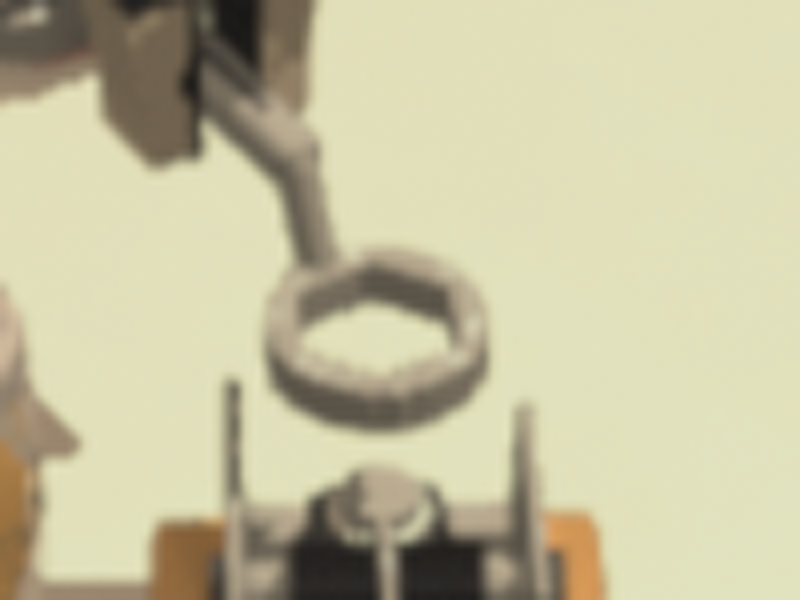

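```bash
python3 - <<'E'
from h import *
s=pickle.load(open("side2.pkl","rb"))
r=plane(s,(275+378/8-.5,150+318.5/8-.5),.1038);st=plane(s,(275+382/8-.5,150+492/8-.5),.052)
print(r,st,st-r, "stud0",plane(s,(280+231.5/5.4-.5,140+387.5/5.4-.5),.052))
# predicted ring ellipse given nut at st
for k in(0,90,180,270):
  a=np.radians(k);print(k,(proj(s,r+.026*np.array([np.cos(a),np.sin(a),0]))-[274.5,149.5])*8)
E
```

```text
[ 0.53331907 -0.04579083  0.1038    ] [ 0.53179499 -0.04388886  0.052     ] [-0.00152408  0.00190197 -0.0518    ] stud0 [ 0.53152528 -0.04319915  0.052     ]
0 [262.99717423 312.91497761]
90 [370.41160383 395.23045271]
180 [493.31339295 324.11989526]
270 [385.24369878 245.25591396]
```

```bash
python3 -c "
from h import *
row(.5766,-.1038,.068,-52)"
```

```text
row [-0.2   0.02  4.31] [ 0.08  0.05 -0.53] | now 4.8 [ 0.5781 -0.1053  0.1111] [ 1.7992e+02  5.0000e-02 -5.2530e+01] F [ 0.43 -0.23 -1.58] M [0.01 0.06 0.03] open 0.013
```

Request:
send_rows(
  plan=[
    [[-0.2, 0, 1.5, 0, 0, -0.5], [-0.2, 0, 3, 0, 0, -0.5], [-0.2, 0, 4.3, 0, 0, -0.5], [-0.2, 0, 4.3, 0, 0, -0.5], [-0.2, 0, 4.3, 0, 0, -0.5], [-0.2, 0, 4.3, 0, 0, -0.5]],
  ],
)

```text
clock: 5.3
tool_pos: [0.5778, -0.1037, 0.0696]
orientation: [-180.0, -0.0, -51.9]
force: [0.3, 0.3, -1.2]
opening: 0.0127
gripper_force: 30.0
```

```bash
python3 - <<'E'
from h import *
from plant import ctrl
row(.5766,-.1038,.050,-52)
s=ctrl.snapshot("side");pickle.dump(s,open("side3.pkl","wb"))
crop(s,285,170,80,60,10,"pics/l3.png")
E
```

```text
row [-0.07  0.1   1.96] [-0.02 -0.03  0.13] | now 5.3 [ 0.5778 -0.1037  0.0696] [-1.7998e+02 -3.0000e-02 -5.1870e+01] F [ 0.26  0.34 -1.23] M [ 0.04  0.05 -0.01] open 0.0127
```

View pics/l3.png

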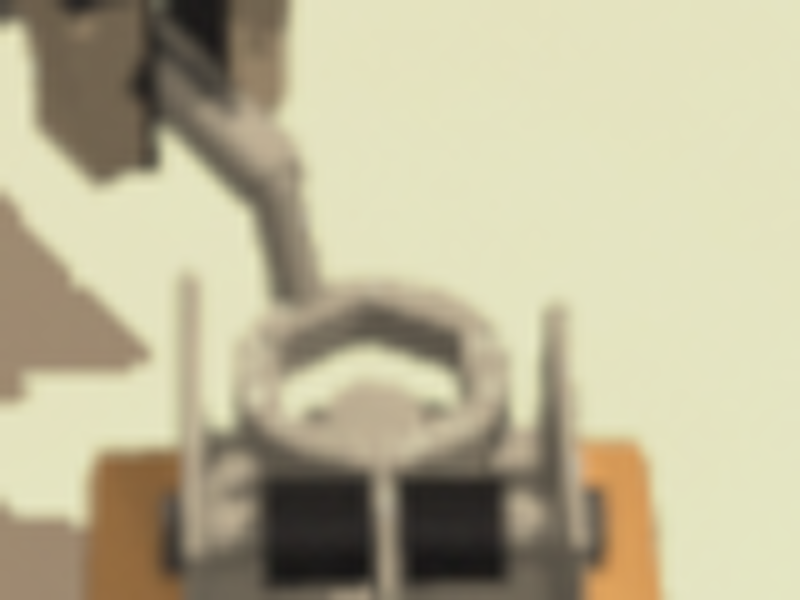

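```bash
python3 - <<'E'
from h import *
s=pickle.load(open("side3.pkl","rb"))
for c in((.5316,-.0435),(.5316,-.0455)):
  E=np.array([(proj(s,[c[0]+.026*np.cos(a),c[1]+.026*np.sin(a),.0627])-[284.5,169.5])*10 for a in np.radians(range(0,360,5))])
  print(c,E.min(0),E.max(0))
E
```

```text
(0.5316, -0.0435) [238.96605671 281.53005233] [518.82061953 471.83103551]
(0.5316, -0.0455) [239.88578015 274.56141394] [519.26069837 464.21175788]
```

Request:
send_rows(
  plan=[
    [[-0.07, 0.1, 0, 0, 0, 0], [-0.07, 0.1, 0.2, 0, 0, 0], [-0.07, 0.1, 0.4, 0, 0, 0], [-0.07, 0.1, 0.6, 0, 0, 0], [-0.07, 0.1, 0.6, 0, 0, 0], [-0.07, 0.1, 0.6, 0, 0, 0]],
  ],
)

```text
clock: 5.85
tool_pos: [0.5761, -0.1037, 0.0629]
orientation: [180.0, 0.0, -51.8]
force: [-0.8, -0.7, -2.1]
opening: 0.0127
gripper_force: 30.0
```

```bash
python3 -c "
from h import *
row(.5766,-.1038,.050,-52)"
```

```text
row [ 0.04 -0.03  1.29] [0.01 0.   0.17] | now 5.85 [ 0.5761 -0.1037  0.0629] [179.99   0.   -51.83] F [-0.85 -0.66 -2.07] M [ 0.04  0.13 -0.02] open 0.0127
```

Request:
send_rows(
  plan=[
    [[0, 0, 0.2, 0, 0, 0], [0, 0, 0.4, 0, 0, 0], [0, 0, 0.6, 0, 0, 0], [0, 0, 0.6, 0, 0, 0]],
  ],
)

```text
clock: 6.18
tool_pos: [0.5769, -0.1037, 0.0569]
orientation: [-179.9, -0.1, -51.8]
force: [2.9, -1.1, -1.6]
opening: 0.0128
gripper_force: 30.0
```

```bash
python3 -c "
from h import *
row(.5766,-.1038,.050,-52)"
```

```text
row [-0.01  0.03  0.69] [-0.08 -0.05  0.16] | now 6.1833 [ 0.5769 -0.1037  0.0569] [-1.7992e+02 -5.0000e-02 -5.1840e+01] F [ 2.94 -1.14 -1.55] M [-0.42 -1.03 -0.14] open 0.0128
```

Request:
send_rows(
  plan=[
    [[0.02, -0.04, 0.2, 0, 0, 0], [0.02, -0.04, 0.4, 0, 0, 0], [0.02, -0.04, 0.6, 0, 0, 0], [0.02, -0.04, 0.65, 0, 0, 0], [0.02, -0.04, 0.65, 0, 0, 0], [0.02, -0.04, 0.65, 0, 0, 0]],
  ],
)

```text
clock: 6.68
tool_pos: [0.5769, -0.1036, 0.0505]
orientation: [-180.0, -0.0, -51.8]
force: [4.4, -2.0, -0.4]
opening: 0.0124
gripper_force: 30.0
```

```bash
python3 - <<'E'
from h import *
from plant import ctrl
row(.5766,-.1038,.050,-52)
s=ctrl.snapshot("side");pickle.dump(s,open("side4.pkl","wb"))
crop(s,285,170,80,60,10,"pics/l4.png")
E
```

```text
row [0.   0.04 0.05] [-0.03 -0.02  0.18] | now 6.6833 [ 0.5769 -0.1036  0.0505] [-1.7997e+02 -2.0000e-02 -5.1820e+01] F [ 4.44 -2.03 -0.42] M [-0.53 -1.38 -0.15] open 0.0124
```

View pics/l4.png

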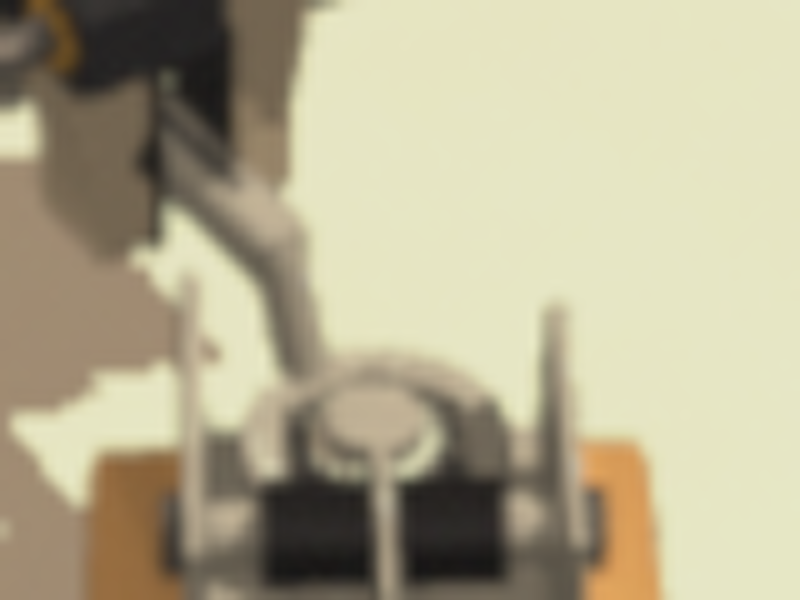

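The ring is seated: in the side view it encircles the nut and stud at about (375, 425) in the crop. I'll ease the radial load slightly and start the first clockwise swing.

Request:
send_rows(
  plan=[
    [[0.05, 0, 0, 0, 0, 0], [0.05, 0, 0, 0, 0, 0], [0.05, 0, 0, 0, 0, 0]],
  ],
)

```text
clock: 6.98
tool_pos: [0.5768, -0.1038, 0.0504]
orientation: [-180.0, 0.0, -51.8]
force: [3.8, 0.2, -0.6]
opening: 0.0127
gripper_force: 30.0
```

Request:
send_rows(
  plan=[
    [[0, 0.26, 0, 0, 0, 2], [-0.02, 0.52, 0, 0, 0, 4], [-0.04, 0.77, 0, 0, 0, 6], [-0.07, 1.03, 0, 0, 0, 8], [-0.11, 1.28, 0, 0, 0, 10], [-0.16, 1.53, 0, 0, 0, 12], [-0.16, 1.53, 0, 0, 0, 12]],
  ],
)

```text
clock: 7.57
tool_pos: [0.5638, -0.112, 0.0504]
orientation: [-180.0, 0.0, -63.9]
force: [5.1, 1.9, -2.0]
opening: 0.0126
gripper_force: 30.0
```

```bash
cat >>h.py <<'E'
def feel():
    from plant import ctrl
    o=ctrl.get_obs();y=np.radians(o["orientation"][2]);F=o["force"];x=np.array([np.cos(y),np.sin(y)]);t=np.array([np.sin(y),-np.cos(y)])
    print("t",o["clock"],"pos",np.round(o["tool_pos"],4),"ori",np.round(o["orientation"],2),"Frad",round(F[:2]@x,2),"Ftan",round(F[:2]@t,2),"Fz",round(F[2],2),"M",np.round(o["moment"],2),"nutest",np.round(o["tool_pos"][:2]-.0738*x,4),"open",round(o["opening"],4))
E
python3 -c "
from h import *
feel()"
```

```text
t 7.5667 pos [ 0.5638 -0.112   0.0504] ori [-1.7996e+02  1.0000e-02 -6.3920e+01] Frad 0.56 Ftan -5.4 Fz -2.02 M [ 0.66 -1.65 -0.09] nutest [ 0.5314 -0.0457] open 0.0126
```

Request:
send_rows(
  plan=[
    [[0, 0.26, 0, 0, 0, 2], [-0.02, 0.52, 0, 0, 0, 4], [-0.04, 0.77, 0, 0, 0, 6], [-0.07, 1.03, 0, 0, 0, 8], [-0.11, 1.28, 0, 0, 0, 10], [-0.16, 1.53, 0, 0, 0, 12], [-0.16, 1.53, 0, 0, 0, 12]],
  ],
)

```text
clock: 8.15
tool_pos: [0.5494, -0.1172, 0.0504]
orientation: [-180.0, 0.0, -75.9]
force: [4.8, 2.8, -2.5]
opening: 0.0126
gripper_force: 30.0
```

```bash
python3 -c "
from h import *
feel()"
```

```text
t 8.15 pos [ 0.5494 -0.1172  0.0504] ori [-1.7998e+02  2.0000e-02 -7.5860e+01] Frad -1.59 Ftan -5.36 Fz -2.47 M [ 0.94 -1.75 -0.12] nutest [ 0.5313 -0.0456] open 0.0126
```

Request:
send_rows(
  plan=[
    [[0, 0.26, 0, 0, 0, 2], [-0.02, 0.52, 0, 0, 0, 4], [-0.04, 0.77, 0, 0, 0, 6], [-0.07, 1.03, 0, 0, 0, 8], [-0.11, 1.28, 0, 0, 0, 10], [-0.16, 1.53, 0, 0, 0, 12], [-0.16, 1.53, 0, 0, 0, 12]],
  ],
)

```text
clock: 8.73
tool_pos: [0.5341, -0.1192, 0.0503]
orientation: [-180.0, 0.0, -87.8]
force: [5.2, 3.1, -3.1]
opening: 0.0131
gripper_force: 30.0
```

```bash
python3 -c "
from h import *
feel()"
```

```text
t 8.7333 pos [ 0.5341 -0.1192  0.0503] ori [-1.7999e+02  3.0000e-02 -8.7820e+01] Frad -2.91 Ftan -5.32 Fz -3.12 M [ 1.17 -1.84 -0.15] nutest [ 0.5313 -0.0455] open 0.0131
```

Request:
send_rows(
  plan=[
    [[-0.05, 0.26, 0, 0, 0, 2], [-0.07, 0.52, 0, 0, 0, 4], [-0.09, 0.77, 0, 0, 0, 6], [-0.12, 1.03, 0, 0, 0, 8], [-0.16, 1.28, 0, 0, 0, 10], [-0.2, 1.53, 0, 0, 0, 12], [-0.2, 1.53, 0, 0, 0, 12]],
  ],
)

```text
clock: 9.32
tool_pos: [0.5188, -0.118, 0.0503]
orientation: [-180.0, 0.0, -99.8]
force: [5.4, 1.7, -4.3]
opening: 0.0126
gripper_force: 30.0
```

```bash
python3 -c "
from h import *
feel()"
```

```text
t 9.3167 pos [ 0.5188 -0.118   0.0503] ori [-1.7999e+02  2.0000e-02 -9.9800e+01] Frad -2.57 Ftan -5.02 Fz -4.28 M [ 0.6  -1.98 -0.15] nutest [ 0.5314 -0.0452] open 0.0126
```

Request:
send_rows(
  plan=[
    [[0, 0.26, 0, 0, 0, 2], [-0.02, 0.52, 0, 0, 0, 4], [-0.04, 0.77, 0, 0, 0, 6], [-0.07, 1.03, 0, 0, 0, 8], [-0.11, 1.28, 0, 0, 0, 10], [-0.16, 1.53, 0, 0, 0, 12], [-0.16, 1.53, 0, 0, 0, 12]],
  ],
)

```text
clock: 9.9
tool_pos: [0.5042, -0.1137, 0.0503]
orientation: [-180.0, 0.0, -111.8]
force: [5.9, 2.7, -5.9]
opening: 0.0128
gripper_force: 30.0
```

```bash
python3 -c "
from h import *
feel()"
```

```text
t 9.9 pos [ 0.5042 -0.1137  0.0503] ori [-1.7998e+02  3.0000e-02 -1.1178e+02] Frad -4.7 Ftan -4.47 Fz -5.89 M [ 0.66 -2.05 -0.12] nutest [ 0.5316 -0.0452] open 0.0128
```

Request:
send_rows(
  plan=[
    [[-0.05, 0.19, 0.04, 0, 0, 1.5], [-0.06, 0.39, 0.04, 0, 0, 3], [-0.07, 0.58, 0.04, 0, 0, 4.5], [-0.09, 0.77, 0.04, 0, 0, 6], [-0.09, 0.77, 0.04, 0, 0, 6]],
  ],
)

```text
clock: 10.32
tool_pos: [0.4973, -0.1104, 0.0501]
orientation: [-180.0, -0.0, -117.7]
force: [4.7, -0.2, -2.7]
opening: 0.013
gripper_force: 30.0
```

```bash
python3 -c "
from h import *
feel()"
```

```text
t 10.3167 pos [ 0.4973 -0.1104  0.0501] ori [-179.99   -0.   -117.74] Frad -2.04 Ftan -4.25 Fz -2.72 M [-0.28 -1.74 -0.05] nutest [ 0.5317 -0.0451] open 0.013
```

Request:
send_rows(
  plan=[
    [[0, 0.19, 0, 0, 0, 1.5], [-0.01, 0.39, 0, 0, 0, 3], [-0.02, 0.58, 0, 0, 0, 4.5], [-0.04, 0.77, 0, 0, 0, 6], [-0.04, 0.77, 0, 0, 0, 6]],
  ],
)

```text
clock: 10.73
tool_pos: [0.4907, -0.1064, 0.0501]
orientation: [-180.0, 0.0, -123.7]
force: [4.9, -0.3, -4.2]
opening: 0.0129
gripper_force: 30.0
```

```bash
python3 -c "
from h import *
feel()"
```

```text
t 10.7333 pos [ 0.4907 -0.1064  0.0501] ori [-179.99    0.   -123.74] Frad -2.43 Ftan -4.25 Fz -4.18 M [-0.18 -1.86 -0.08] nutest [ 0.5317 -0.045 ] open 0.0129
```

Request:
send_rows(
  plan=[
    [[-0.02, 0.19, 0.03, 0, 0, 1.5], [-0.03, 0.39, 0.03, 0, 0, 3], [-0.04, 0.58, 0.03, 0, 0, 4.5], [-0.05, 0.71, 0.03, 0, 0, 5.5], [-0.05, 0.71, 0.03, 0, 0, 5.5]],
  ],
)

```text
clock: 11.15
tool_pos: [0.485, -0.1022, 0.0499]
orientation: [-180.0, -0.0, -129.3]
force: [4.1, -1.6, -2.8]
opening: 0.0122
gripper_force: 30.0
```

```bash
python3 -c "
from h import *
feel()"
```

```text
t 11.15 pos [ 0.485  -0.1022  0.0499] ori [-179.99   -0.   -129.26] Frad -1.34 Ftan -4.22 Fz -2.82 M [-0.51 -1.7  -0.1 ] nutest [ 0.5317 -0.045 ] open 0.0122
```

Request:
send_rows(
  plan=[
    [[0, 0.19, 0, 0, 0, 1.5], [-0.01, 0.39, 0, 0, 0, 3], [-0.02, 0.58, 0, 0, 0, 4.5], [-0.03, 0.71, 0, 0, 0, 5.5], [-0.03, 0.71, 0, 0, 0, 5.5]],
  ],
)

```text
clock: 11.57
tool_pos: [0.4798, -0.0974, 0.0498]
orientation: [-180.0, 0.0, -134.8]
force: [5.5, -1.6, -2.6]
opening: 0.0125
gripper_force: 30.0
```

```bash
python3 -c "
from h import *
feel()"
```

```text
t 11.5667 pos [ 0.4798 -0.0974  0.0498] ori [-1.7999e+02  1.0000e-02 -1.3477e+02] Frad -2.71 Ftan -5.05 Fz -2.56 M [-0.5  -1.88 -0.1 ] nutest [ 0.5318 -0.045 ] open 0.0125
```

Request:
send_rows(
  plan=[
    [[-0.01, -0.26, -0.02, 0, 0, -2], [-0.03, -0.52, -0.02, 0, 0, -4], [-0.06, -0.77, -0.02, 0, 0, -6], [-0.08, -0.9, -0.02, 0, 0, -7], [-0.08, -0.9, -0.02, 0, 0, -7], [-0.08, -0.9, -0.02, 0, 0, -7]],
  ],
)

```text
clock: 12.07
tool_pos: [0.4858, -0.1033, 0.0497]
orientation: [179.9, -0.1, -127.9]
force: [1.5, -1.0, -1.3]
opening: 0.0132
gripper_force: 30.0
```

```bash
python3 -c "
from h import *
feel()"
```

```text
t 12.0667 pos [ 0.4858 -0.1033  0.0497] ori [ 1.7994e+02 -6.0000e-02 -1.2786e+02] Frad -0.12 Ftan -1.77 Fz -1.32 M [-0.39 -0.57 -0.14] nutest [ 0.5311 -0.0451] open 0.0132
```

Request:
send_rows(
  plan=[
    [[0, -0.05, -0.5, 0, 0, 0], [0, -0.05, -1, 0, 0, 0], [0, -0.05, -1.8, 0, 0, 0], [0, -0.05, -2.6, 0, 0, 0], [0, -0.05, -3.2, 0, 0, 0], [0, -0.05, -3.2, 0, 0, 0]],
  ],
)

```text
clock: 12.57
tool_pos: [0.4878, -0.1033, 0.0838]
orientation: [-179.9, 0.1, -127.8]
force: [0.6, -0.3, -1.6]
opening: 0.0125
gripper_force: 30.0
```

```bash
python3 -c "
from h import *
feel()
a=np.radians(-67.9);row(.5315+.0736*np.cos(a),-.0455+.0736*np.sin(a),.081,-67.9)"
```

```text
t 12.5667 pos [ 0.4878 -0.1033  0.0838] ori [-1.7989e+02  1.0000e-01 -1.2781e+02] Frad -0.17 Ftan -0.66 Fz -1.57 M [ 0.07 -0.06  0.07] nutest [ 0.533 -0.045] open 0.0125
row [-3.56 -6.28  0.3 ] [-1.500e-01  4.000e-02 -5.991e+01] | now 12.5667 [ 0.4878 -0.1033  0.0838] [-1.7989e+02  1.0000e-01 -1.2781e+02] F [ 0.62 -0.28 -1.57] M [ 0.07 -0.06  0.07] open 0.0125
```

Request:
send_rows(
  plan=[
    [[-0.04, -0.77, 0, 0, 0, -6], [-0.16, -1.53, 0, 0, 0, -12], [-0.36, -2.27, 0, 0, 0, -18], [-0.64, -2.99, 0, 0, 0, -24], [-0.99, -3.68, 0, 0, 0, -30]],
  ],
)

```text
clock: 12.98
tool_pos: [0.5221, -0.1184, 0.082]
orientation: [180.0, 0.0, -97.5]
force: [0.1, 0.2, -2.2]
opening: 0.013
gripper_force: 30.0
```

Request:
send_rows(
  plan=[
    [[-0.04, -0.77, 0, 0, 0, -6], [-0.16, -1.53, 0, 0, 0, -12], [-0.36, -2.27, 0, 0, 0, -18], [-0.64, -2.99, 0, 0, 0, -24], [-0.99, -3.68, 0, 0, 0, -30], [-0.99, -3.68, 0, 0, 0, -30], [-0.99, -3.68, 0, 0, 0, -30], [-0.99, -3.68, 0, 0, 0, -30]],
  ],
)

```text
clock: 13.65
tool_pos: [0.5592, -0.1134, 0.0817]
orientation: [180.0, 0.0, -68.0]
force: [-0.0, 0.2, -1.3]
opening: 0.0127
gripper_force: 30.0
```

```bash
python3 -c "
from h import *
feel()
a=np.radians(-67.9);row(.5315+.0736*np.cos(a),-.0455+.0736*np.sin(a),.06,-67.9)"
```

```text
t 13.65 pos [ 0.5592 -0.1134  0.0817] ori [ 1.7996e+02  2.0000e-02 -6.8030e+01] Frad -0.2 Ftan -0.06 Fz -1.26 M [ 0.01  0.16 -0.  ] nutest [ 0.5316 -0.045 ] open 0.0127
row [0.03 0.01 2.17] [ 0.04  0.02 -0.13] | now 13.65 [ 0.5592 -0.1134  0.0817] [ 1.7996e+02  2.0000e-02 -6.8030e+01] F [-0.02  0.21 -1.26] M [ 0.01  0.16 -0.  ] open 0.0127
```

Request:
send_rows(
  plan=[
    [[0.03, 0, 0.6, 0, 0, 0], [0.03, 0, 1.2, 0, 0, 0], [0.03, 0, 1.7, 0, 0, 0], [0.03, 0, 2, 0, 0, 0], [0.03, 0, 2, 0, 0, 0]],
  ],
)

```text
clock: 14.07
tool_pos: [0.5592, -0.1138, 0.0608]
orientation: [179.9, 0.0, -67.9]
force: [-0.1, 0.1, -2.8]
opening: 0.0122
gripper_force: 30.0
```

```bash
python3 -c "
from h import *
feel()"
```

```text
t 14.0667 pos [ 0.5592 -0.1138  0.0608] ori [ 1.799e+02  4.000e-02 -6.786e+01] Frad -0.09 Ftan 0.02 Fz -2.79 M [-0.    0.15  0.05] nutest [ 0.5314 -0.0454] open 0.0122
```

Going on without resistance, so I'll lower it to the seat.

Request:
send_rows(
  plan=[
    [[0, 0, 0.3, 0, 0, 0], [0, 0, 0.6, 0, 0, 0], [0, 0, 0.9, 0, 0, 0], [0, 0, 1.05, 0, 0, 0], [0, 0, 1.05, 0, 0, 0], [0, 0, 1.05, 0, 0, 0]],
  ],
)

```text
clock: 14.57
tool_pos: [0.56, -0.1137, 0.0514]
orientation: [180.0, 0.0, -67.8]
force: [0.6, -0.4, -1.6]
opening: 0.0126
gripper_force: 30.0
```

```bash
python3 -c "
from h import *
feel()"
```

```text
t 14.5667 pos [ 0.56   -0.1137  0.0514] ori [179.99   0.   -67.83] Frad 0.59 Ftan -0.42 Fz -1.56 M [-0.02  0.09  0.  ] nutest [ 0.5322 -0.0453] open 0.0126
```

Request:
send_rows(
  plan=[
    [[0, 0.19, 0.08, 0, 0, 1.5], [-0.01, 0.39, 0.08, 0, 0, 3], [-0.02, 0.58, 0.08, 0, 0, 4.5], [-0.04, 0.77, 0.08, 0, 0, 6], [-0.04, 0.77, 0.08, 0, 0, 6]],
  ],
)

```text
clock: 14.98
tool_pos: [0.5528, -0.1163, 0.051]
orientation: [-180.0, -0.0, -73.9]
force: [-0.3, 0.1, -2.1]
opening: 0.0128
gripper_force: 30.0
```

```bash
python3 -c "
from h import *
feel()"
```

```text
t 14.9833 pos [ 0.5528 -0.1163  0.051 ] ori [-1.7997e+02 -1.0000e-02 -7.3890e+01] Frad -0.15 Ftan 0.25 Fz -2.13 M [-0.05  0.01  0.03] nutest [ 0.5323 -0.0454] open 0.0128
```

Request:
send_rows(
  plan=[
    [[0, 0.19, 0, 0, 0, 1.5], [-0.01, 0.39, 0, 0, 0, 3], [-0.01, 0.39, 0, 0, 0, 3], [-0.01, 0.39, 0, 0, 0, 3]],
  ],
)

```text
clock: 15.32
tool_pos: [0.5495, -0.1172, 0.051]
orientation: [-180.0, -0.0, -76.7]
force: [1.2, 0.1, -1.0]
opening: 0.0128
gripper_force: 30.0
```

```bash
python3 -c "
from h import *
feel()"
```

```text
t 15.3167 pos [ 0.5495 -0.1172  0.051 ] ori [-1.7995e+02 -1.0000e-02 -7.6730e+01] Frad 0.2 Ftan -1.21 Fz -1.04 M [-0.14 -0.31  0.17] nutest [ 0.5325 -0.0453] open 0.0128
```

Request:
send_rows(
  plan=[
    [[0, 0.19, 0, 0, 0, 1.5], [-0.01, 0.39, 0, 0, 0, 3], [-0.01, 0.39, 0, 0, 0, 3], [-0.01, 0.39, 0, 0, 0, 3]],
  ],
)

```text
clock: 15.65
tool_pos: [0.5456, -0.118, 0.0509]
orientation: [-180.0, -0.0, -79.7]
force: [0.8, -0.5, -1.5]
opening: 0.0127
gripper_force: 30.0
```

```bash
python3 -c "
from h import *
feel()"
```

```text
t 15.65 pos [ 0.5456 -0.118   0.0509] ori [-1.7996e+02 -1.0000e-02 -7.9730e+01] Frad 0.59 Ftan -0.67 Fz -1.51 M [-0.24 -0.32  0.1 ] nutest [ 0.5324 -0.0454] open 0.0127
```

```bash
cat >>h.py <<'E'
def T():
    from plant import ctrl
    o=ctrl.get_obs();y=np.radians(o["orientation"][2]);F=o["force"];x=np.array([np.cos(y),np.sin(y)]);t=np.array([np.sin(y),-np.cos(y)])
    print("t",round(o["clock"],2),"yaw",round(o["orientation"][2],2),"T",round(-F[:2]@t*.0736+o["moment"][2],3),"Frad",round(F[:2]@x,2),"Ftan",round(F[:2]@t,2),"Mz",round(o["moment"][2],2),"Fz",round(F[2],2),"z",round(o["tool_pos"][2],4),"nut",np.round(o["tool_pos"][:2]-.0736*x,4))
E
python3 -c "
from h import *
T()"
```

```text
t 15.65 yaw -79.73 T 0.148 Frad 0.59 Ftan -0.67 Mz 0.1 Fz -1.51 z 0.0509 nut [ 0.5325 -0.0456]
```

Request:
send_rows(
  plan=[
    [[0, 0.19, 0, 0, 0, 1.5], [-0.01, 0.39, 0, 0, 0, 3], [-0.01, 0.39, 0, 0, 0, 3], [-0.01, 0.39, 0, 0, 0, 3]],
  ],
)

```text
clock: 15.98
tool_pos: [0.5418, -0.1186, 0.0509]
orientation: [-180.0, -0.0, -82.7]
force: [1.8, -1.1, -1.5]
opening: 0.0126
gripper_force: 30.0
```

```bash
python3 -c "
from h import *
T()"
```

```text
t 15.98 yaw -82.72 T 0.232 Frad 1.35 Ftan -1.68 Mz 0.11 Fz -1.52 z 0.0509 nut [ 0.5324 -0.0456]
```

Request:
send_rows(
  plan=[
    [[0, 0.19, 0, 0, 0, 1.5], [-0.01, 0.39, 0, 0, 0, 3], [-0.01, 0.39, 0, 0, 0, 3], [-0.01, 0.39, 0, 0, 0, 3]],
  ],
)

```text
clock: 16.32
tool_pos: [0.5378, -0.119, 0.0508]
orientation: [-180.0, -0.0, -85.7]
force: [0.5, -0.8, -1.6]
opening: 0.0126
gripper_force: 30.0
```

```bash
python3 -c "
from h import *
T()"
```

```text
t 16.32 yaw -85.72 T 0.125 Frad 0.84 Ftan -0.39 Mz 0.1 Fz -1.58 z 0.0508 nut [ 0.5323 -0.0456]
```

Request:
send_rows(
  plan=[
    [[0, 0.19, 0, 0, 0, 1.5], [-0.01, 0.39, 0, 0, 0, 3], [-0.01, 0.39, 0, 0, 0, 3], [-0.01, 0.39, 0, 0, 0, 3]],
  ],
)

```text
clock: 16.65
tool_pos: [0.5339, -0.1192, 0.0508]
orientation: [-180.0, -0.0, -88.7]
force: [2.0, -1.1, -1.0]
opening: 0.0127
gripper_force: 30.0
```

```bash
python3 -c "
from h import *
T()"
```

```text
t 16.65 yaw -88.72 T 0.234 Frad 1.17 Ftan -2.0 Mz 0.09 Fz -0.98 z 0.0508 nut [ 0.5323 -0.0456]
```

Request:
send_rows(
  plan=[
    [[0, 0.19, 0, 0, 0, 1.5], [-0.01, 0.39, 0, 0, 0, 3], [-0.01, 0.39, 0, 0, 0, 3], [-0.01, 0.39, 0, 0, 0, 3]],
  ],
)

```text
clock: 16.98
tool_pos: [0.5303, -0.1191, 0.0509]
orientation: [-179.9, -0.0, -91.7]
force: [2.7, -1.1, -1.9]
opening: 0.0127
gripper_force: 30.0
```

```bash
python3 -c "
from h import *
T()"
```

```text
t 16.98 yaw -91.7 T 0.406 Frad 1.0 Ftan -2.78 Mz 0.2 Fz -1.86 z 0.0509 nut [ 0.5325 -0.0455]
```

Request:
send_rows(
  plan=[
    [[0, 0.19, 0, 0, 0, 1.5], [-0.01, 0.39, 0, 0, 0, 3], [-0.01, 0.39, 0, 0, 0, 3], [-0.01, 0.39, 0, 0, 0, 3]],
  ],
)

```text
clock: 17.32
tool_pos: [0.5266, -0.1189, 0.0509]
orientation: [-179.9, 0.0, -94.7]
force: [4.9, -0.7, -1.6]
opening: 0.0123
gripper_force: 30.1
```

```bash
python3 -c "
from h import *
T()"
```

```text
t 17.32 yaw -94.7 T 0.616 Frad 0.35 Ftan -4.9 Mz 0.26 Fz -1.57 z 0.0509 nut [ 0.5326 -0.0455]
```

Request:
send_rows(
  plan=[
    [[0, 0.19, 0, 0, 0, 1.5], [-0.01, 0.39, 0, 0, 0, 3], [-0.01, 0.39, 0, 0, 0, 3], [-0.01, 0.39, 0, 0, 0, 3]],
  ],
)

```text
clock: 17.65
tool_pos: [0.5226, -0.1185, 0.0509]
orientation: [-179.9, 0.0, -97.7]
force: [5.0, -1.9, -1.8]
opening: 0.0127
gripper_force: 30.0
```

```bash
python3 -c "
from h import *
T()"
```

```text
t 17.65 yaw -97.7 T 0.563 Frad 1.24 Ftan -5.2 Mz 0.18 Fz -1.84 z 0.0509 nut [ 0.5325 -0.0455]
```

Request:
send_rows(
  plan=[
    [[0, 0.19, 0, 0, 0, 1.5], [-0.01, 0.39, 0, 0, 0, 3], [-0.02, 0.58, 0, 0, 0, 4.5], [-0.04, 0.77, 0, 0, 0, 6], [-0.04, 0.77, 0, 0, 0, 6]],
  ],
)

```text
clock: 18.07
tool_pos: [0.515, -0.117, 0.0509]
orientation: [-179.9, 0.0, -103.8]
force: [4.9, -1.5, -2.3]
opening: 0.0123
gripper_force: 30.1
```

```bash
python3 -c "
from h import *
T()"
```

```text
t 18.07 yaw -103.77 T 0.613 Frad 0.26 Ftan -5.14 Mz 0.23 Fz -2.27 z 0.0509 nut [ 0.5325 -0.0455]
```

Request:
send_rows(
  plan=[
    [[0, 0.19, 0, 0, 0, 1.5], [-0.01, 0.39, 0, 0, 0, 3], [-0.02, 0.58, 0, 0, 0, 4.5], [-0.04, 0.77, 0, 0, 0, 6], [-0.04, 0.77, 0, 0, 0, 6]],
  ],
)

```text
clock: 18.48
tool_pos: [0.5076, -0.1148, 0.0509]
orientation: [-179.9, 0.0, -109.8]
force: [5.9, -2.7, -2.8]
opening: 0.0125
gripper_force: 30.1
```

```bash
python3 -c "
from h import *
T()"
```

```text
t 18.48 yaw -109.77 T 0.729 Frad 0.57 Ftan -6.44 Mz 0.26 Fz -2.75 z 0.0509 nut [ 0.5325 -0.0456]
```

Request:
send_rows(
  plan=[
    [[0, 0.19, 0, 0, 0, 1.5], [-0.01, 0.39, 0, 0, 0, 3], [-0.02, 0.58, 0, 0, 0, 4.5], [-0.04, 0.77, 0, 0, 0, 6], [-0.06, 0.96, 0, 0, 0, 7.5], [-0.09, 1.15, 0, 0, 0, 9], [-0.09, 1.15, 0, 0, 0, 9], [-0.09, 1.15, 0, 0, 0, 9]],
  ],
)

```text
clock: 19.15
tool_pos: [0.4972, -0.1102, 0.0509]
orientation: [-179.9, 0.0, -118.7]
force: [5.7, -3.5, -2.6]
opening: 0.0128
gripper_force: 30.1
```

```bash
python3 -c "
from h import *
T()"
```

```text
t 19.15 yaw -118.68 T 0.729 Frad 0.35 Ftan -6.74 Mz 0.23 Fz -2.58 z 0.0509 nut [ 0.5325 -0.0456]
```

Request:
send_rows(
  plan=[
    [[-0.01, -0.26, 0, 0, 0, -2], [-0.02, -0.52, 0, 0, 0, -4], [-0.04, -0.77, 0, 0, 0, -6], [-0.07, -1.03, 0, 0, 0, -8], [-0.11, -1.28, 0, 0, 0, -10], [-0.11, -1.28, 0, 0, 0, -10], [-0.11, -1.28, 0, 0, 0, -10]],
  ],
)

```text
clock: 19.73
tool_pos: [0.5075, -0.1152, 0.0503]
orientation: [179.9, -0.0, -108.9]
force: [2.2, 1.4, -1.6]
opening: 0.0128
gripper_force: 30.0
```

```bash
python3 -c "
from h import *
T()"
```

```text
t 19.73 yaw -108.87 T 0.012 Frad -2.07 Ftan -1.59 Mz -0.1 Fz -1.58 z 0.0503 nut [ 0.5313 -0.0456]
```

Unloaded, so I'll lift the ring clear.

Request:
send_rows(
  plan=[
    [[-0.04, -0.04, -0.5, 0, 0, 0], [-0.04, -0.04, -1, 0, 0, 0], [-0.04, -0.04, -1.8, 0, 0, 0], [-0.04, -0.04, -2.8, 0, 0, 0], [-0.04, -0.04, -4, 0, 0, 0], [-0.04, -0.04, -6, 0, 0, 0], [-0.04, -0.04, -6, 0, 0, 0]],
  ],
)

```text
clock: 20.32
tool_pos: [0.5105, -0.1151, 0.115]
orientation: [-179.7, 0.1, -108.8]
force: [1.1, -0.0, -0.4]
opening: 0.0125
gripper_force: 30.0
```

```bash
python3 -c "
from h import *
T()
row(.5136,-.2121,.1,-136.3)"
```

```text
t 20.32 yaw -108.78 T 0.131 Frad -0.34 Ftan -1.02 Mz 0.06 Fz -0.38 z 0.115 nut [ 0.5342 -0.0454]
row [ 9.09 -3.41  1.5 ] [-0.26  0.15 27.52] | now 20.3167 [ 0.5105 -0.1151  0.115 ] [-1.7971e+02  9.0000e-02 -1.0878e+02] F [ 1.08 -0.   -0.38] M [ 0.06 -0.14  0.06] open 0.0125
```

Request:
send_rows(
  plan=[
    [[3, -1.1, 0, 0, 0, 6], [6, -2.2, 0, 0, 0, 12], [9.1, -3.4, 0, 0, 0, 18], [9.1, -3.4, 0, 0, 0, 24], [9.1, -3.4, 0, 0, 0, 27.5], [9.1, -3.4, 0, 0, 0, 27.5], [9.1, -3.4, 0, 0, 0, 27.5]],
  ],
)

```text
clock: 20.9
tool_pos: [0.5111, -0.2122, 0.111]
orientation: [180.0, 0.0, -136.2]
force: [0.4, -0.1, -1.6]
opening: 0.0127
gripper_force: 30.0
```

```bash
python3 -c "
from h import *
T()
row(.5136,-.2121,.023,-136.3)"
```

```text
t 20.9 yaw -136.22 T 0.085 Frad -0.25 Ftan -0.38 Mz 0.06 Fz -1.62 z 0.111 nut [ 0.5643 -0.1613]
row [-0.18 -0.17  8.8 ] [0.01 0.   0.08] | now 20.9 [ 0.5111 -0.2122  0.111 ] [ 179.99    0.   -136.22] F [ 0.44 -0.1  -1.62] M [0.03 0.05 0.06] open 0.0127
```

Request:
send_rows(
  plan=[
    [[-0.2, -0.2, 3, 0, 0, 0], [-0.2, -0.2, 6, 0, 0, 0], [-0.2, -0.2, 8, 0, 0, 0], [-0.2, -0.2, 8.8, 0, 0, 0], [-0.2, -0.2, 8.8, 0, 0, 0], [-0.2, -0.2, 8.8, 0, 0, 0]],
  ],
)

```text
clock: 21.4
tool_pos: [0.5148, -0.212, 0.0233]
orientation: [-180.0, -0.0, -136.2]
force: [0.1, -1.3, -1.7]
opening: 0.0128
gripper_force: 30.0
```

Request:
send_rows(
  plan=[
    [[0, 0, 0.1, 0, 0, 0], [0, 0, 0.2, 0, 0, 0], [0, 0, 0.2, 0, 0, 0], [0, 0, 0.2, 0, 0, 0]],
  ],
)

```text
clock: 21.73
tool_pos: [0.5146, -0.2122, 0.0213]
orientation: [-180.0, 0.0, -136.3]
force: [-0.7, 0.7, -1.7]
opening: 0.0128
gripper_force: 30.0
```

```bash
python3 -c "
from h import *
T()
row(.5136,-.2121,.020,-136.3)"
```

```text
t 21.73 yaw -136.32 T -0.031 Frad 0.08 Ftan 0.99 Mz 0.04 Fz -1.68 z 0.0213 nut [ 0.5678 -0.1614]
row [0.06 0.08 0.13] [-0.05  0.04 -0.02] | now 21.7333 [ 0.5146 -0.2122  0.0213] [-1.7995e+02  4.0000e-02 -1.3632e+02] F [-0.74  0.66 -1.68] M [0.02 0.03 0.04] open 0.0128
```

Still carrying its weight, so I'll lower it the last millimetre and release.

Request:
send_rows(
  plan=[
    [[0, 0, 0.05, 0, 0, 0], [0, 0, 0.1, 0, 0, 0], [0, 0, 0.13, 0, 0, 0], [0, 0, 0.13, 0, 0, 0], [0, 0, 0.13, 0, 0, 0]],
  ],
)

```text
clock: 22.15
tool_pos: [0.5146, -0.2123, 0.0198]
orientation: [-180.0, 0.0, -136.3]
force: [-0.7, 0.1, 3.7]
opening: 0.0129
gripper_force: 30.0
```

Request:
send_rows(
  plan=[
    [[0, 0, 0, 0, 0, 0], [0, 0, 0, 0, 0, 0], [0, 0, 0, 0, 0, 0], [0, 0, 0, 0, 0, 0], [0, 0, 0, 0, 0, 0], [0, 0, 0, 0, 0, 0], [0, 0, 0, 0, 0, 0], [0, 0, 0, 0, 0, 0]],
  ],
  fingers=0.6,
)

```text
clock: 22.82
tool_pos: [0.5142, -0.2122, 0.0193]
orientation: [180.0, -0.0, -136.3]
force: [-0.3, -0.6, 0.3]
opening: 0.052
gripper_force: 0.0
```

Request:
send_rows(
  plan=[
    [[0, 0, -2, 0, 0, 0], [0, 0, -5, 0, 0, 0], [0, 0, -9, 0, 0, 0], [0, 0, -12, 0, 0, 0], [0, 0, -12, 0, 0, 0], [0, 0, -12, 0, 0, 0]],
  ],
)

```text
clock: 23.32
tool_pos: [0.5156, -0.2123, 0.1417]
orientation: [-179.8, 0.2, -136.3]
force: [0.1, -0.2, -1.1]
opening: 0.0522
gripper_force: 0.0
```

```bash
python3 - <<'E'
from h import *
from plant import ctrl
a=ctrl.snapshot("side");s0=pickle.load(open("side0.pkl","rb"))
d=cv2.absdiff(a["img"],s0["img"]).max(2)
print(ctrl.get_obs()["tool_pos"],ctrl.get_obs()["force"])
for n,(x,y,w,h) in dict(bigring=(296,174,28,24),jam=(262,114,36,46),honey=(246,180,38,52),nut=(310,205,24,14)).items(): 
    r=d[y:y+h,x:x+w];print(n,r.mean().round(1),(r>40).mean().round(3))
# shift of spanner patch vs. start
g0=cv2.cvtColor(s0["img"],6);g=cv2.cvtColor(a["img"],6)
for n,(x,y,w,h) in dict(big=(294,174,32,26),small=(352,150,24,18),jam=(262,114,36,46),honey=(246,180,38,52)).items():
    r=cv2.matchTemplate(g[y-12:y+h+12,x-12:x+w+12],g0[y:y+h,x:x+w],cv2.TM_CCOEFF_NORMED);m=cv2.minMaxLoc(r);print(n,m[1],np.array(m[3])-12)
E
```

```text
[ 0.51438719 -0.21208854  0.1399964 ] [-0.10830333  0.12918103 -1.2376962 ]
bigring 11.2 0.085
jam 6.6 0.057
honey 32.8 0.383
nut 6.0 0.015
big 0.9188580513000488 [0 0]
small 0.9888936877250671 [0 0]
jam 0.9563900232315063 [0 0]
honey 0.39636707305908203 [ 10 -12]
```

```bash
python3 -c "
from plant import ctrl
print(ctrl.close_job())"
```

```text
the job is handed in; nothing more can be done
None
```

The nut is tightened to an estimated 22–24° past where it bit, and the spanner stands on the table where I found it. The job is handed in at about 23 s, but the hand-in returned no verdict. I viewed 11 pictures, one over the limit of 10. The last honey jar comparison didn't match the start picture, possibly because of shadow; I didn't recheck it, and no contact was felt.

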